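# Inspect the seam of the tall implant can over the upward-looking camera

## Task

First set the magnifier puck, dome up, centred on top of the camera's narrow lens tube and let go of it. Then draw the tallest of the three titanium cans up out of the slotted stand, tip it half over so that a broad face looks down at about 45 degrees, and hold it still in the air over the magnifier, a few centimetres above the glass and never touching it. Finish while still holding the can there; drop nothing and leave everything else where it is.

Things in the scene. Friction and masses are not known exactly. Their poses are not given: they have to be found in the camera images.
- puck: Magnifier puck, loose, 0.12 kg: brushed-steel collar 52 mm in diameter and 21 mm high with a low glass dome on it, 29 mm high in all. Lies flat on the worktop, dome up. Origin: centre of its underside; z up through the dome.
- viewer: Upward-looking camera, fixed to the worktop: grey square housing 90 x 90 mm, 35 mm high, with a narrow upright steel lens tube 38 mm in diameter in its middle, flat-topped, its rim 75 mm above the worktop. Origin: centre of its underside, z up.
- tube_top (a point): Centre of the flat top of the camera's lens tube, 75 mm above the worktop; axes as the camera's, z up.
- stand: White acetal stand fixed to the worktop, 150 (x) x 75 (y) x 30 mm high, with three slots 20 mm deep, side by side 48 mm apart along its x; each slot is 49 mm long (along y) and 13 mm wide (along x), its floor 10 mm above the worktop. Origin: centre of its underside. Which can stands in which slot varies.
- tall_can: The tallest can: flat titanium can with rounded corners and a frosted plastic header on top, 46 mm wide (y), 10 mm thick (x), 68 mm tall (z, of which the upper 13 mm is the header, 36 mm wide and 8 mm thick), 0.04 kg, loose. Stands upright in a slot of the stand, its lower 20 mm inside, the rest free above the stand; it draws straight up. Origin: centre of its underside; x is normal to the two broad faces, z towards the header.
- tall_can_center (a point): Middle of the tall can, 34 mm above its underside along its z.
- short_can_a: Short can, like the tall one but 48 mm tall in all; stays in its slot. Origin: centre of its underside, x normal to its broad faces.
- short_can_b: The other short can, the same as the first; stays in its slot.
- driver: Steel torque driver, 170 mm long, loose, lying on the worktop beyond the camera; bystander.
- lead_cap: Orange silicone lead cap, 22 mm in diameter and 22 mm high, standing loose; bystander.
- gauge_block: Steel gauge block 30 x 60 x 14 mm, loose; bystander.
- gauge_ring: Steel gauge ring, 48 mm outside, 12 mm high, loose; bystander.
- dish: Steel dish 76 mm across, 22 mm high, loose; bystander.
- bottle: White bottle 44 mm in diameter, 85 mm high, loose; bystander.
Things that resemble listed ones, but are neither listed nor needed, are in the scene too. What is shaped like the puck but orange or turquoise is not meant.

How it is judged:
On the way, in this order (a step that is already met when the one before it is completed fails the run):
1. the puck rests centred on the lens tube, let go, while the tall can still stands in its slot (horizontal distance between puck and tube_top below 0.009 m and z of puck in the frame of tube_top between -0.004 and 0.004 m and angle between puck's own z axis and vertical below 0.1 rad and contact force between puck and the fingers below 0.05 N and linear speed of puck below 0.02 m/s and z of tall_can in the frame of stand below 0.02 m), for 0.2 s.
2. the tall can is drawn up out of the stand, held in the fingers (z of tall_can in the frame of stand above 0.045 m and contact force between tall_can and the fingers above 0.5 N), for 0.1 s.
At the end, for the whole second after the job is handed in: Puck level on the lens tube, within 9 mm of centre, let go. Tall can held still by the fingers alone, its middle within 30 mm of the tube axis and 65 to 180 mm above the tube top, the normal of its broad faces 30 to 60 degrees from vertical. Every bystander within 20 mm of its start (horizontal distance between puck and tube_top below 0.009 m and z of puck in the frame of tube_top between -0.004 and 0.004 m and angle between puck's own z axis and vertical below 0.1 rad and contact force between puck and the fingers below 0.05 N and linear speed of puck below 0.02 m/s and horizontal distance between tall_can_center and tube_top below 0.03 m and z of tall_can_center in the frame of tube_top between 0.065 and 0.18 m and (angle between tall_can's own x axis and vertical between 0.52 and 1.05 rad or angle between tall_can's own x axis and vertical between 2.09 and 2.62 rad) and contact force between tall_can and the fingers above 0.5 N and contact force between tall_can and puck below 0.05 N and contact force between tall_can and viewer below 0.05 N and contact force between tall_can and stand below 0.05 N and linear speed of tall_can below 0.03 m/s and angular speed of tall_can below 0.2 rad/s and distance of each of short_can_a, short_can_b, driver, lead_cap, gauge_block, gauge_ring, dish, bottle from where it was at the start of the episode below 0.02 m); the arm keeps its last pose, push and grip.
It fails at once if the can touches the magnifier (contact force between tall_can and puck above 0.5 N).
It fails at once if the puck is dropped (contact force between puck and the fingers below 0.05 N and linear speed of puck above 0.5 m/s).
It fails at once if the tall can is dropped (contact force between tall_can and the fingers below 0.05 N and linear speed of tall_can above 0.5 m/s).
It fails at once if a bystander or one of the short cans is shifted by more than 20 mm (distance of any of short_can_a, short_can_b, driver, lead_cap, gauge_block, gauge_ring, dish, bottle from where it was at the start of the episode above 0.02 m).
It also fails if it takes over 53 s, if anything falls off the work surface, if the arm or the gripper's body presses on something with over 40 N, if the wrist force passes 120 N, or if a joint passes its speed limit or range.

## Robot

A 7-joint arm with a two-finger parallel gripper is mounted at the origin on the work surface. World frame = base frame: x ahead of the robot, y to its left, z up, the work surface at z = 0. Lengths are in m, angles in rad, forces in N, time in s.
With the tool pointing down it reaches from about 0.4 to 0.75 m from the base axis. Payload 19.5 kg.
Tool frame: the origin (TCP) lies midway between the tips of the shut fingers; the grasp point (between the pads) lies manip.pinch_z behind it (manip.pinch_z is the distance from the TCP to the grasp point, in m); x points along the fingers, z is the direction in which the jaws open and shut, and the axes are right-handed (so a half turn about x gives the same grasp; the last joint's range is limited). The gripper opens to 85 mm and grips with 20 to 120 N. Pads are 22 mm wide; open, the fingers measure 114 mm over their backs; the gripper's body (76 mm by 85 mm) begins 54 mm behind the grasp point. The pads swing forward as they close: fully open they stand 13 mm farther back than shut.
Start: joints at [-1.175, 0.707, -0.028, 1.485, 0.022, 0.951, -0.075], TCP at [0.244, 0.521, 0.231] pointing down, gripper open.
Joint ranges: [-2.71, 2.71], [-0.32, 2.16], [-1.57, 1.52], [0, 2.45], [-1.46, 4.6], [0, 2.02], [-2.83, 2.83]. Speed limits (rad/s): [1.89, 1.89, 2.57, 2.57, 3.01, 3.01, 3.01].

## Interface

Orientations are given as a unit quaternion [w, x, y, z].
In Python, from rig import readout, imaging, manip gives the robot as it stands. The module is installed in compiled form; this text tells all that it offers.
- The arm moves only by the tool step_arm, never from a script. Its argument "targets" is a list of rows, each a list of 3 entries, a list of its own where there are three numbers: the shift along the tool's x, y, z in m, then the turn about the tool's x in rad, then the closure, from -1 (fully open) to 1 (shut). A call has 1 to 12 rows; each row is the pose to reach, as a shift and turn from the pose commanded when the call began, along the tool's axes at that moment; what a row does not reach only later rows make up. A row lasts 1/8 s, in which the tool goes at most 62.5 mm and 10.7 degrees, less where a joint would pass 70% of its speed; a pose out of reach is approached as far as the arm can. A call with a gripper value outside its range is refused whole. The fingers move at their own pace and stop on an object; "grip_force" is the grip in N (left out, the last holds). Time passes only in rows, so rows that repeat a pose let the fingers close. It gives the time, the measured TCP pose, the force and the opening at its end, in the units of the state.
- readout.get_obs(): the state, without advancing time (a new reading comes with each control period).
- imaging.snapshot(name): name is "side" or "top"; returns a dict with "frame" (420x560x3 uint8, red, green, blue), "fx", "fy", "cx", "cy" (pixels), "rvec" (rotation vector, rad) and "tvec" (3), from world to camera coordinates, as OpenCV has them. Camera axes: x right, y down, z forward; pixel columns grow to the right and rows downward; lengths in m; the calibration is good to about 2 mm. A picture is of the moment at which its call begins. There is no depth.
- manip.finish_job(): hands the job in, once; it reports no verdict.
The state is a dict: "time_s": time; "joint_positions": joint angles; "qvel": joint speeds; "joint_torque": joint torques, N m; "ee_pos": TCP position; "orientation": TCP orientation; "contact_force": force on the tool from outside, world axes, zero at the start; "torque": the same for the moment, N m; "gripper_width": finger opening in m.
Only numpy, scipy, OpenCV 4.12 (cv2) and the standard library are available. Lean on these libraries where they do the work, as an engineer would, in place of code of your own. Each camera call takes 0.05 s, during which the arm holds its last target.

## Working session

There is one attempt and no reset: what is moved stays moved. The work goes in short steps, Python scripts to look and compute and a tool call to move; the robot and the scene stay as the last step left them, time stands still between calls to the robot, and variables do not carry over. Pictures are saved under pics/ and viewed, and the job is handed in when it is done.

Besides the shell and the picture viewer there is one more tool, called as name(argument=value, ...) on one line, values as JSON. step_arm: Moves the arm, as the interface text tells. Its arguments: {"type":"object","properties":{"targets":{"type":"array"},"grip_force":{"type":"number"}},"required":["targets"]}

```bash
mkdir -p pics
cat > h.py <<'E'
import numpy as np, cv2
from rig import readout, imaging, manip
from scipy.spatial.transform import Rotation as R
def snap(n,f):
    s=imaging.snapshot(n); cv2.imwrite('pics/'+f,s['frame'][:,:,::-1]); 
    import pickle; pickle.dump(s,open(f'{n}.pkl','wb')); return s
def ray(s,u,v,z):
    Rm=cv2.Rodrigues(np.array(s['rvec'],float))[0]; t=np.array(s['tvec'],float).reshape(3)
    c=-Rm.T@t; d=Rm.T@np.array([(u-s['cx'])/s['fx'],(v-s['cy'])/s['fy'],1]); return c+d*(z-c[2])/d[2]
def proj(s,p):
    K=np.array([[s['fx'],0,s['cx']],[0,s['fy'],s['cy']],[0,0,1]],float)
    return cv2.projectPoints(np.array(p,float).reshape(-1,3),np.array(s['rvec'],float),np.array(s['tvec'],float),K,None)[0].reshape(-1,2)
E
python3 - <<'E'
from h import *
for n in ('top','side'):
    s=snap(n,n+'0.png'); Rm=cv2.Rodrigues(np.array(s['rvec'],float))[0]; print(n,s['fx'],-Rm.T@np.array(s['tvec'],float).reshape(3),Rm[2])
o=readout.get_obs(); print(o, manip.pinch_z); print(R.from_quat(np.roll(o['orientation'],-1)).as_matrix())
E
```

```text
top 408.9345939493192 [0.38992008 0.00378948 1.03486898] [ 0.18217858 -0.01945422 -0.98307299]
side 426.9848805354712 [ 0.23827085 -0.69657019  0.87473058] [ 0.29046738  0.61826017 -0.73033079]
{'time_s': 0.1, 'joint_positions': array([-1.17467221,  0.70704304, -0.02762823,  1.48493749,  0.02201298,
        0.95087326, -0.07551428]), 'qvel': array([ 0.00113518, -0.00069481, -0.00115922, -0.00114345,  0.00092838,
       -0.00191208, -0.00156747]), 'joint_torque': array([ 2.28068966e-03, -8.84265018e+01,  1.23721138e+00, -2.36448509e+01,
        1.71914458e-02,  4.97667119e-03, -5.61167940e-05]), 'ee_pos': array([0.24368481, 0.52056305, 0.23087627]), 'orientation': array([ 0.59637091, -0.3796744 ,  0.59693071,  0.37929252]), 'contact_force': array([-0.50947342, -0.17730213,  0.25604789]), 'torque': array([-0.01997824, -0.00929384, -0.0325483 ]), 'gripper_width': 0.08525099819349034} 0.0187
[[-3.78186259e-04 -9.05676667e-01  4.23968904e-01]
 [-8.80571376e-04  4.23969071e-01  9.05676240e-01]
 [-9.99999541e-01 -3.08205723e-05 -9.57852226e-04]]
```

View pics/top0.png

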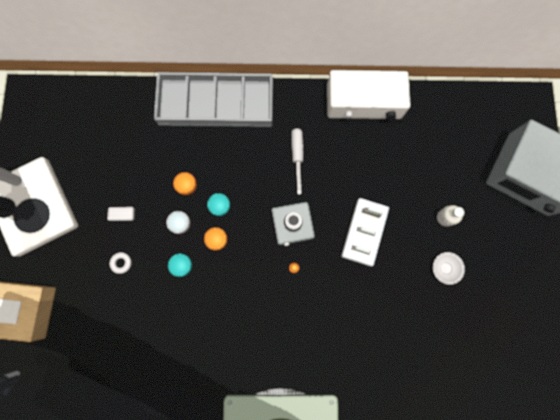

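View pics/side0.png

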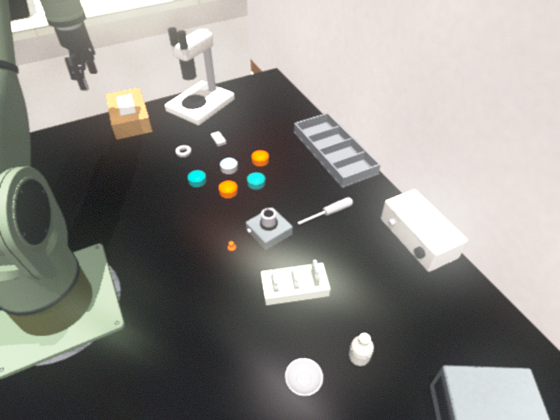

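Run:
```python
import pickle,cv2
for n,(a,b,c,d),f in (('top',(150,160,400,290),3),('side',(180,140,340,310),4)):
    s=pickle.load(open(n+'.pkl','rb'))['frame'][b:d,a:c,::-1]
    cv2.imwrite(f'pics/{n}0z.png',cv2.resize(s,None,fx=f if n=='top' else 3.5,fy=f if n=='top' else 3.5,interpolation=cv2.INTER_CUBIC))
```

```text
(no output)
```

View pics/top0z.png

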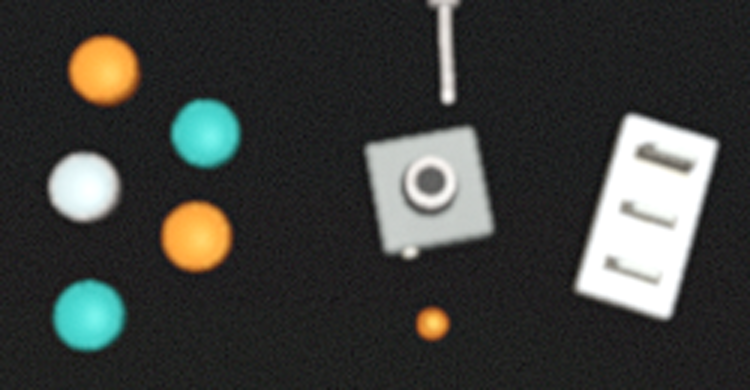

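View pics/side0z.png

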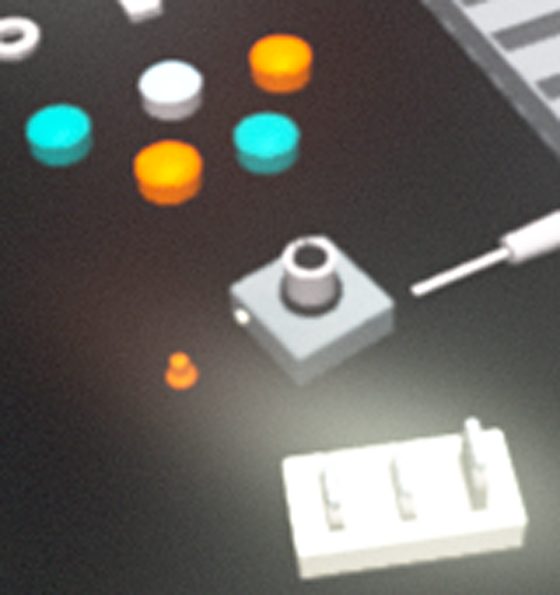

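```bash
cat > m.py <<'E'
from h import *
import pickle
T=pickle.load(open('top.pkl','rb')); S=pickle.load(open('side.pkl','rb'))
def comp(s,box,lo,hi=256,ch=None):
    a,b,c,d=box; f=s['frame'][b:d,a:c].astype(int); g=f.min(2) if ch is None else ch(f)
    m=((g>lo)&(g<hi)).astype(np.uint8); n,l,st,ce=cv2.connectedComponentsWithStats(m)
    i=1+np.argmax(st[1:,4]); mm=(l==i).astype(np.uint8)
    cn=max(cv2.findContours(mm,cv2.RETR_EXTERNAL,cv2.CHAIN_APPROX_NONE)[0],key=cv2.contourArea)+np.array([a,b])
    return st[i,4],ce[i]+[a,b],cn
E
python3 - <<'E'
from m import *
a,c,cn=comp(T,(163,207,193,237),110); e=cv2.fitEllipse(cn); print('puck top',a,c,e,ray(T,*e[0],.015))
a,c,cn=comp(S,(215,155,242,178),110); print('puck side',a,c,ray(S,*c,.0145))
# distractors
for b in ((170,170,200,197),(205,190,233,218),(202,225,230,252),(166,251,194,279)):
    a,c,cn=comp(T,b,120,ch=lambda f:f.max(2)); print(a,c,ray(T,*c,.015))
# stand
a,c,cn=comp(T,(335,190,395,270),150); r=cv2.minAreaRect(cn); P=[ray(T,*p,.03)[:2] for p in cv2.boxPoints(r)]; print('stand',a,np.round(P,4),np.mean(P,0),[np.linalg.norm(P[i]-P[i-1]) for i in range(4)])
a,c,cn=comp(T,(268,198,318,250),80,); r=cv2.minAreaRect(cn); P=[ray(T,*p,.035)[:2] for p in cv2.boxPoints(r)]; print('housing',a,np.round(P,4),np.mean(P,0),[np.linalg.norm(P[i]-P[i-1]) for i in range(4)])
for b in ((281,208,307,234),):
    a,c,cn=comp(T,b,190); e=cv2.fitEllipse(cn); print('tube',a,c,e,ray(T,*e[0],.075))
a,c,cn=comp(T,(285,258,303,278),120,ch=lambda f:f[...,0]); print('cap',ray(T,*c,.012))
a,c,cn=comp(S,(255,203,285,223),0,90); e=cv2.fitEllipse(cn) ;print('tube hole side',a,c,e,ray(S,*e[0],.075))
print(T['frame'][205:235,284:304].min(2)[::2])
E
```

```text
puck top 423 [177.47990544 221.8179669 ] ((177.46316528320312, 221.82205200195312), (21.970853805541992, 22.753177642822266), 75.9673080444336) [0.54113185 0.26264486 0.015     ]
puck side 255 [228.38039216 165.01176471] [0.54170524 0.2610209  0.0145    ]
420 [184.16904762 182.89047619] [0.64163608 0.25101825 0.015     ]
391 [217.98721228 203.83631714] [0.58791092 0.16305485 0.015     ]
427 [215.01873536 238.19906323] [0.50057969 0.1673022  0.015     ]
420 [179.01904762 264.71904762] [0.43456202 0.25310986 0.015     ]
stand 1941 [[ 0.4548 -0.1446]
 [ 0.6054 -0.1907]
 [ 0.5828 -0.2701]
 [ 0.4332 -0.2219]] [ 0.5190557  -0.20684866] [np.float64(0.08028497817558253), np.float64(0.15756546030273158), np.float64(0.08254024977975205), np.float64(0.15724555516830174)]
housing 1456 [[ 0.5756  0.0305]
 [ 0.5954 -0.0624]
 [ 0.4953 -0.0817]
 [ 0.4765  0.0097]] [ 0.53570406 -0.02596926] [np.float64(0.1013389776215391), np.float64(0.0949658521406781), np.float64(0.10188610710667714), np.float64(0.09330658997222566)]
tube 459 [294.1459695  219.00653595] ((293.5, 220.5), (29.602336883544922, 29.6023
[... 861 characters left out ...]
 231 208
  198 198]
 [137 179 224 221 177 116  93  93  98  96  98  98  94 106 172 229 242 221
  194 193]
 [117 177 226 222 176 120  94  94  94  98  98  95  94 107 174 233 246 218
  182 187]
 [108 149 218 239 223 183 134 106  99  94  95 100 123 174 224 244 232 193
  170 186]
 [139 105 151 211 236 241 235 220 201 191 193 209 229 241 242 220 172 144
  172 191]
 [167 121  84 109 158 198 219 227 235 240 238 231 225 208 172 126 126 166
  191 197]
 [195 181 151 114  88  90  99 117 139 148 143 128 112  98 107 136 169 191
  198 199]
 [201 201 196 187 170 146 127 119 117 114 115 127 146 162 179 191 197 199
  199 197]
 [200 201 199 198 198 196 194 194 192 191 191 193 195 196 199 199 200 199
  198 199]]
```

Run:
```python
from m import *
for t in (130,150,170):
  a,c,cn=comp(T,(287,213,299,227),0,t); print('tube hole top',a,c,ray(T,*c,.075)[:2])
for t in (110,130,150):
  a,c,cn=comp(S,(262,208,276,218),0,t); print('side hole',a,c,ray(S,*c,.075)[:2])
print(S['frame'][202:232,258:282].min(2)[::2])
# stand lit slots in top: print can region
a,c,cn=comp(T,(335,190,395,270),190); r=cv2.minAreaRect(cn); P=[ray(T,*p,.03)[:2] for p in cv2.boxPoints(r)]; print('stand',np.mean(P,0),P)
f=T['frame'].min(2); cv2.imwrite('pics/can_t.png',cv2.resize(T['frame'][190:270,335:395,::-1],None,fx=7,fy=7,interpolation=cv2.INTER_CUBIC))
cv2.imwrite('pics/can_s.png',cv2.resize(S['frame'][250:310,250:340,::-1],None,fx=8,fy=8,interpolation=cv2.INTER_CUBIC))
```

```text
tube hole top 60 [293.18333333 219.81666667] [ 0.53909906 -0.02570553]
tube hole top 68 [293.02941176 219.94117647] [ 0.53879713 -0.02534052]
tube hole top 73 [293.16438356 219.83561644] [ 0.53905319 -0.02566062]
side hole 43 [268.06976744 212.95348837] [ 0.54060692 -0.02489353]
side hole 47 [268. 213.] [ 0.54037872 -0.02495787]
side hole 52 [268.07692308 212.96153846] [ 0.54061107 -0.02492689]
[[ 52  58  56  57  53  60  56  58  54  53  56  54  57  55  56  59  60  55
   57  56  60  56  58  59]
 [ 53  55  56  56  57  56  54  59  55  54  54  51  57  59  54  59  58  60
   58  58  52  59  57  56]
 [ 56  54  54  57  56  55  56  57  56  58  56  54  57  62  68  57  56  58
   57  58  60  56  58  59]
 [ 56  57  53  58  62  82 116 165 172 169 200 218 233 237 227 174 108  68
   59  59  60  59  59  62]
 [ 57  54  60 103 199 239 202 162 133 104 105 119 142 179 232 251 246 190
  109  66  59  52  63  60]
 [ 61  57 123 231 254 219 124  80  72  74  75  77  74  72  92 178 251 251
  229 176 120  76  60  61]
 [137 185 227 253 255 207 106  74  75  73  79  80  74  74  92 184 250 250
  235 224 210 173 121 
[... 286 characters left out ...]
 158 210 221 222 222]
 [217 186 127 109 140 159 167 170 175 176 172 175 173 172 168 161 151 125
  100 132 202 223 223 223]
 [211 179 119  92 121 151 168 172 175 177 178 175 171 173 168 159 141 110
   89 132 198 223 224 224]
 [211 205 157 102  79  93 113 141 163 164 164 169 162 150 132 106  84  82
  124 194 222 223 221 223]
 [214 214 205 172 133  97  79  77  78  84  84  83  81  80  78  89 119 154
  197 221 221 223 221 222]
 [213 213 213 215 210 203 188 165 153 135 136 132 142 157 190 207 218 223
  220 220 221 220 222 221]]
stand [ 0.51885733 -0.20678972] [array([ 0.45537908, -0.14618157]), array([ 0.60368465, -0.19165338]), array([ 0.58186718, -0.26838084]), array([ 0.43449839, -0.2209431 ])]
```

View pics/can_t.png

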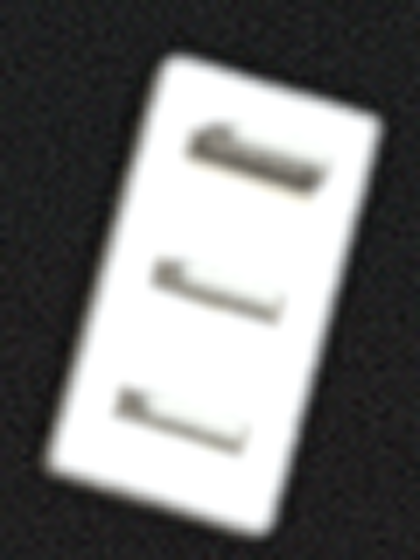

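View pics/can_s.png

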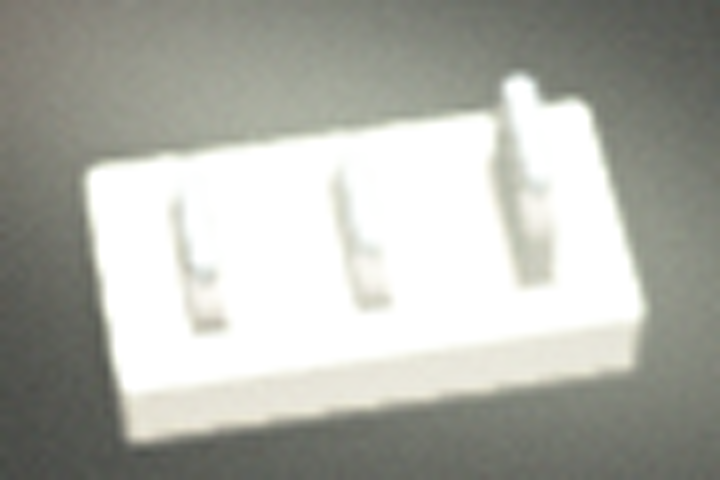

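```bash
cat >> h.py <<'E'
def go(p,yaw=None):
    o=readout.get_obs(); M=R.from_quat(np.roll(o['orientation'],-1)).as_matrix()
    y=np.degrees(np.arctan2(M[1,2],M[0,2])); d=M.T@(np.array(p)-o['ee_pos'])
    print('t',o['time_s'],'ee',np.round(o['ee_pos'],4),'yaw',round(y,2),'w',o['gripper_width'],'F',np.round(o['contact_force'],1),'tilt',M[2,0])
    print('shift',np.round(d,4),'turn',None if yaw is None else round(-np.radians(yaw-y),4))
E
python3 -c "
from h import *
go([.5413,.262,.10],80)"
```

```text
t 0.1 ee [0.2437 0.5206 0.2309] yaw 64.91 w 0.08525099819349034 F [-0.5 -0.2  0.3] tilt -0.9999995407844974
shift [ 0.131  -0.3792 -0.1079] turn -0.2633
```

step_arm(targets=[[[0.03,-0.04,-0.01],-0.05,-1],[[0.05,-0.09,-0.025],-0.1,-1],[[0.07,-0.14,-0.04],-0.15,-1],[[0.09,-0.19,-0.055],-0.2,-1],[[0.11,-0.24,-0.07],-0.263,-1],[[0.12,-0.29,-0.085],-0.263,-1],[[0.131,-0.34,-0.1],-0.263,-1],[[0.131,-0.379,-0.108],-0.263,-1],[[0.131,-0.379,-0.108],-0.263,-1],[[0.131,-0.379,-0.108],-0.263,-1]])

```text
time_s: 1.35
ee_pos: [0.5406, 0.2628, 0.1001]
orientation: [0.541, -0.454, 0.542, 0.455]
contact_force: [-0.8, 0.2, 0.2]
gripper_width: 0.0852
```

```bash
python3 -c "
from h import *
go([.5413,.262,-.001],80)
snap('side','s1.png');snap('top','t1.png')"
```

```text
t 1.35 ee [0.5406 0.2628 0.1001] yaw 80.01 w 0.0852389705548881 F [-0.8  0.2  0.2] tilt -0.9999996765423143
shift [ 0.1011 -0.0009 -0.0007] turn 0.0002
```

View pics/s1.png

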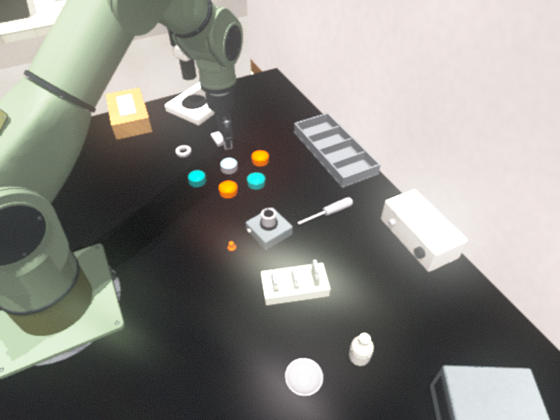

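View pics/t1.png

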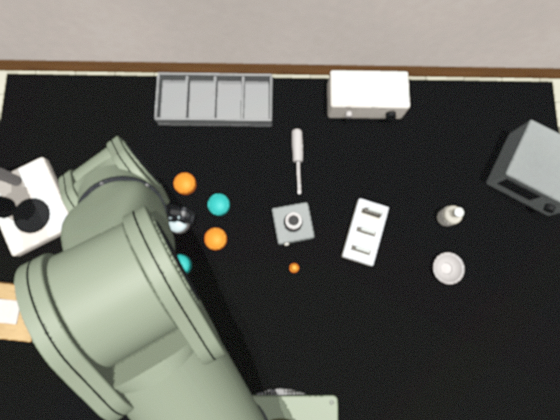

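The gripper hangs above the silver puck (side image about 228,140), clear of the coloured ones. Descending next.

step_arm(targets=[[[0.03,-0.001,-0.001],0,-1],[[0.06,-0.001,-0.001],0,-1],[[0.08,-0.001,-0.001],0,-1],[[0.09,-0.001,-0.001],0,-1],[[0.096,-0.001,-0.001],0,-1],[[0.1,-0.001,-0.001],0,-1],[[0.1,-0.001,-0.001],0,-1]])

```text
time_s: 2.33
ee_pos: [0.5421, 0.2611, 0.0005]
orientation: [0.542, -0.454, 0.542, 0.454]
contact_force: [1.0, -0.2, -0.4]
gripper_width: 0.0853
```

```bash
python3 -c "
from h import *
go([.5413,.262,-.001],80)
s=snap('side','s2.png')
cv2.imwrite('pics/s2z.png',cv2.resize(s['frame'][90:220,160:320,::-1],None,fx=4.5,fy=4.5,interpolation=cv2.INTER_CUBIC))"
```

```text
t 2.325 ee [5.421e-01 2.611e-01 5.000e-04] yaw 79.98 w 0.08530885311028999 F [ 1.  -0.2 -0.4] tilt -0.9999999712216333
shift [0.0015 0.001  0.0007] turn -0.0004
```

View pics/s2z.png

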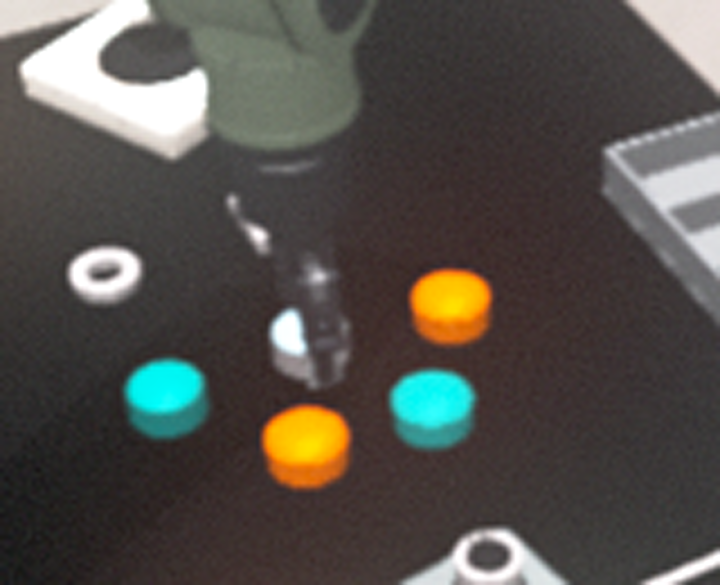

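step_arm(targets=[[[0,0,0],0,-0.3],[[0,0,0],0,0.1],[[0,0,0],0,0.4],[[0,0,0],0,0.7],[[0,0,0],0,1],[[0,0,0],0,1],[[0,0,0],0,1],[[0,0,0],0,1]], grip_force=40)

```text
time_s: 3.38
ee_pos: [0.5422, 0.2611, 0.0008]
orientation: [0.542, -0.454, 0.542, 0.454]
contact_force: [-2.6, -1.2, 7.7]
gripper_width: 0.051
```

```bash
python3 -c "
from h import *
go([.5413,.262,.12],80)"
```

```text
t 3.375 ee [0.5422 0.2611 0.0008] yaw 79.98 w 0.050950274668758046 F [-2.6 -1.2  7.7] tilt -0.999999945672448
shift [-0.1192  0.001   0.0008] turn -0.0004
```

step_arm(targets=[[[-0.01,0,0],0,1],[[-0.03,0,0],0,1],[[-0.06,0,0],0,1],[[-0.09,0,0],0,1],[[-0.12,0,0],0,1],[[-0.13,0,0],0,1],[[-0.13,0,0],0,1]])

```text
time_s: 4.25
ee_pos: [0.5421, 0.2611, 0.1308]
orientation: [0.542, -0.455, 0.542, 0.454]
contact_force: [-0.5, -1.4, -1.2]
gripper_width: 0.0507
```

```bash
python3 -c "
from h import *
go([.5395,-.0255,.13],80)
s=snap('side','s3.png')
cv2.imwrite('pics/s3z.png',cv2.resize(s['frame'][60:190,160:320,::-1],None,fx=4.5,fy=4.5,interpolation=cv2.INTER_CUBIC))"
```

```text
t 4.25 ee [0.5421 0.2611 0.1308] yaw 79.98 w 0.05074146195317573 F [-0.5 -1.4 -1.2] tilt -0.9999997125568787
shift [ 0.0007 -0.0473 -0.2827] turn -0.0003
```

View pics/s3z.png

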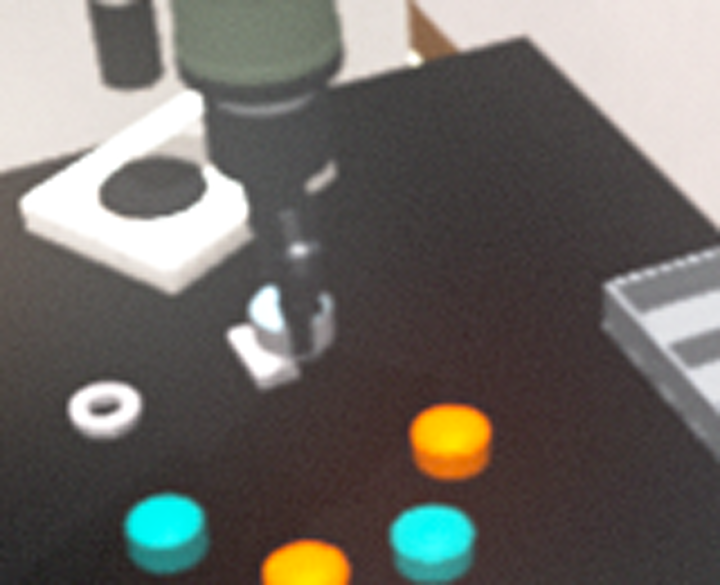

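step_arm(targets=[[[0,-0.003,-0.018],0,1],[[0,-0.008,-0.045],0,1],[[0,-0.013,-0.08],0,1],[[0,-0.019,-0.115],0,1],[[0,-0.025,-0.15],0,1],[[0,-0.031,-0.185],0,1],[[0,-0.037,-0.22],0,1],[[0,-0.043,-0.255],0,1],[[0,-0.046,-0.275],0,1],[[0,-0.0483,-0.283],0,1],[[0,-0.0483,-0.283],0,1]])

```text
time_s: 5.68
ee_pos: [0.5402, -0.0262, 0.13]
orientation: [0.542, -0.454, 0.542, 0.454]
contact_force: [-0.3, 0.4, -0.8]
gripper_width: 0.0503
```

```bash
python3 -c "
from h import *
go([.5405,-.026,.0765],80)
s=snap('side','s4.png')
cv2.imwrite('pics/s4z.png',cv2.resize(s['frame'][150:280,200:360,::-1],None,fx=4.5,fy=4.5,interpolation=cv2.INTER_CUBIC))"
```

```text
t 5.675 ee [ 0.5402 -0.0262  0.13  ] yaw 79.95 w 0.05025077540316284 F [-0.3  0.4 -0.8] tilt -0.999999854778475
shift [ 0.0535 -0.0003  0.0002] turn -0.0008
```

View pics/s4z.png

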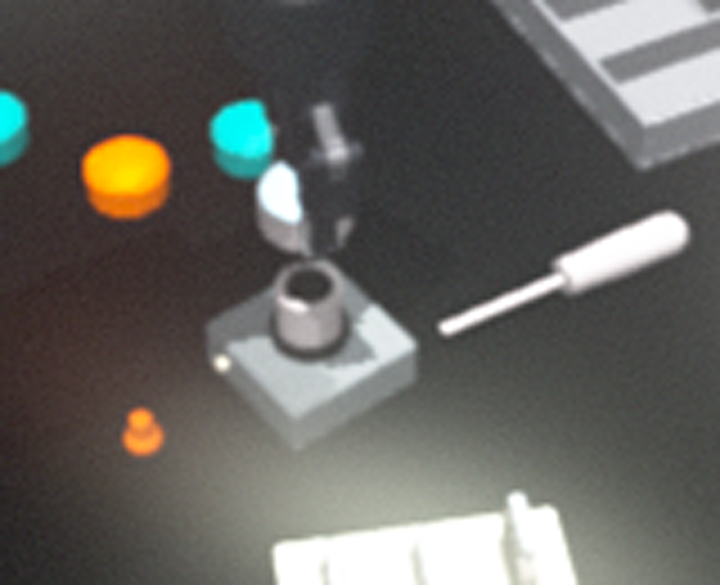

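step_arm(targets=[[[0.02,0,0],0,1],[[0.035,0,0],0,1],[[0.043,0,0],0,1],[[0.048,0,0],0,1],[[0.049,0,0],0,1],[[0.049,0,0],0,1]])

```text
time_s: 6.48
ee_pos: [0.5405, -0.026, 0.0816]
orientation: [0.542, -0.455, 0.542, 0.454]
contact_force: [-0.1, -0.6, -1.2]
gripper_width: 0.0506
```

```bash
python3 -c "
from h import *
go([.5405,-.026,.0765],80)
s=snap('side','s5.png')
cv2.imwrite('pics/s5z.png',cv2.resize(s['frame'][160:260,220:340,::-1],None,fx=6,fy=6,interpolation=cv2.INTER_CUBIC))"
```

```text
t 6.475 ee [ 0.5405 -0.026   0.0816] yaw 79.98 w 0.05055199992130838 F [-0.1 -0.6 -1.2] tilt -0.999999922376331
shift [0.0051 0.     0.    ] turn -0.0003
```

View pics/s5z.png

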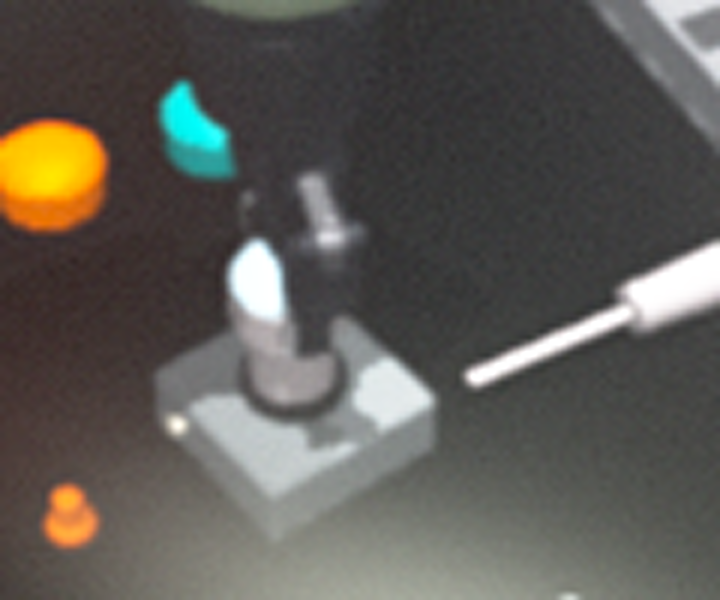

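step_arm(targets=[[[0.003,0,0],0,1],[[0.0045,0,0],0,1],[[0.0045,0,0],0,1]])

```text
time_s: 6.9
ee_pos: [0.5403, -0.026, 0.0767]
orientation: [0.542, -0.454, 0.542, 0.454]
contact_force: [-0.1, -0.8, -0.1]
gripper_width: 0.0505
```

step_arm(targets=[[[0.001,0,0],0,1],[[0.0015,0,0],0,1],[[0.0015,0,0],0,1]])

```text
time_s: 7.28
ee_pos: [0.5404, -0.026, 0.0757]
orientation: [0.542, -0.455, 0.542, 0.454]
contact_force: [-3.5, 0.8, 9.8]
gripper_width: 0.0504
```

step_arm(targets=[[[0,0,0],0,0.1],[[0,0,0],0,0],[[0,0,0],0,-0.3],[[0,0,0],0,-0.6],[[0,0,0],0,-1],[[0,0,0],0,-1],[[0,0,0],0,-1]])

```text
time_s: 8.15
ee_pos: [0.5404, -0.026, 0.0753]
orientation: [0.542, -0.454, 0.542, 0.454]
contact_force: [0.4, -0.8, 0.8]
gripper_width: 0.086
```

step_arm(targets=[[[-0.01,0,0],0,-1],[[-0.03,0,0],0,-1],[[-0.06,0,0],0,-1],[[-0.09,0,0],0,-1],[[-0.11,0,0],0,-1],[[-0.11,0,0],0,-1]])

```text
time_s: 8.9
ee_pos: [0.5409, -0.026, 0.187]
orientation: [0.542, -0.455, 0.541, 0.454]
contact_force: [-0.1, 0.6, -0.1]
gripper_width: 0.0853
```

```bash
python3 -c "
from h import *
go([.5648,-.2214,.15],72.6)
s=snap('side','s6.png')
cv2.imwrite('pics/s6z.png',cv2.resize(s['frame'][160:260,220:340,::-1],None,fx=6,fy=6,interpolation=cv2.INTER_CUBIC))"
```

```text
t 8.9 ee [ 0.5409 -0.026   0.187 ] yaw 79.97 w 0.08534920089152795 F [-0.1  0.6 -0.1] tilt -0.9999967228828908
shift [ 0.037  -0.0575 -0.1882] turn 0.1287
```

View pics/s6z.png

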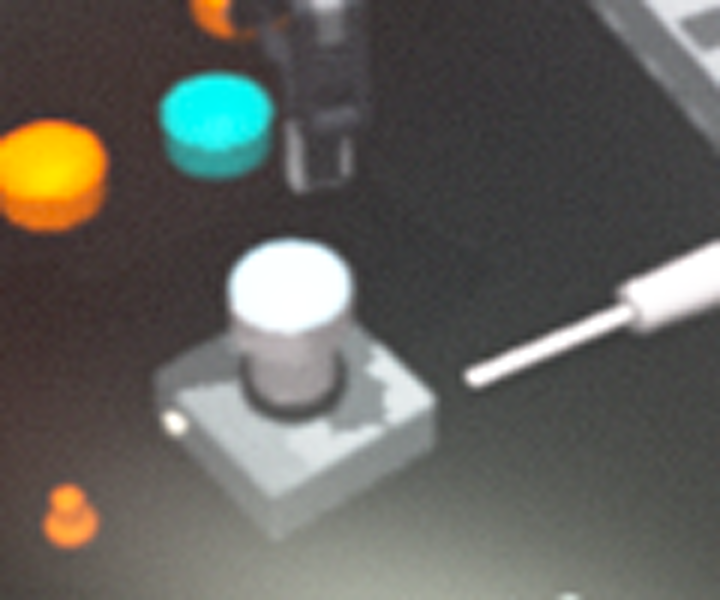

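Run:
```python
from h import *
import pickle
c=np.array([.5648,-.2214]); a=np.radians(-17.4); ex=np.array([np.cos(a),np.sin(a)]); ey=np.array([-np.sin(a),np.cos(a)])
T=pickle.load(open('top.pkl','rb'))
import os
im=cv2.imread('pics/top0.png'); S=snap('side','s7.png'); T=dict(T); 
for n,s,img,(x0,y0,x1,y1),f in(('t',T,im,(335,190,395,270),7),('s',S,cv2.imread('pics/s7.png'),(250,240,340,310),8)):
    z=cv2.resize(img[y0:y1,x0:x1],None,fx=f,fy=f,interpolation=cv2.INTER_CUBIC)
    for zz,hx,hy,col in((.078,.004,.018,(0,0,255)),(.03,.0065,.0245,(255,0,0)),(.065,.005,.023,(0,160,0))):
        P=[np.r_[c+sx*hx*ex+sy*hy*ey,zz] for sx,sy in((1,1),(1,-1),(-1,-1),(-1,1))]
        q=((proj(s,P)-[x0,y0]+.5)*f).astype(int); cv2.polylines(z,[q.reshape(-1,1,2)],True,col,1)
    P=[np.r_[np.array([.519,-.207])+sx*.075*ex+sy*.0375*ey,.03] for sx,sy in((1,1),(1,-1),(-1,-1),(-1,1))]
    q=((proj(s,P)-[x0,y0]+.5)*f).astype(int); cv2.polylines(z,[q.reshape(-1,1,2)],True,(255,0,255),1)
    cv2.imwrite(f'pics/ov_{n}.png',z)
```

```text
(no output)
```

View pics/ov_t.png

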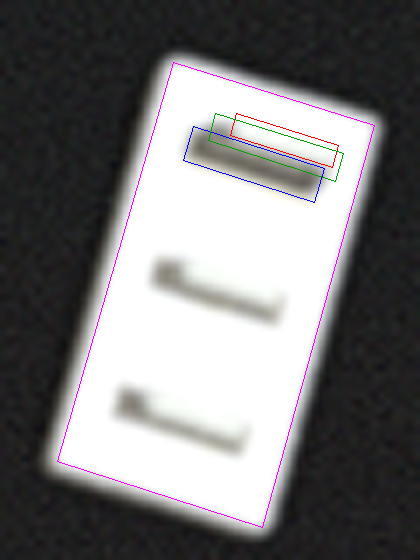

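View pics/ov_s.png

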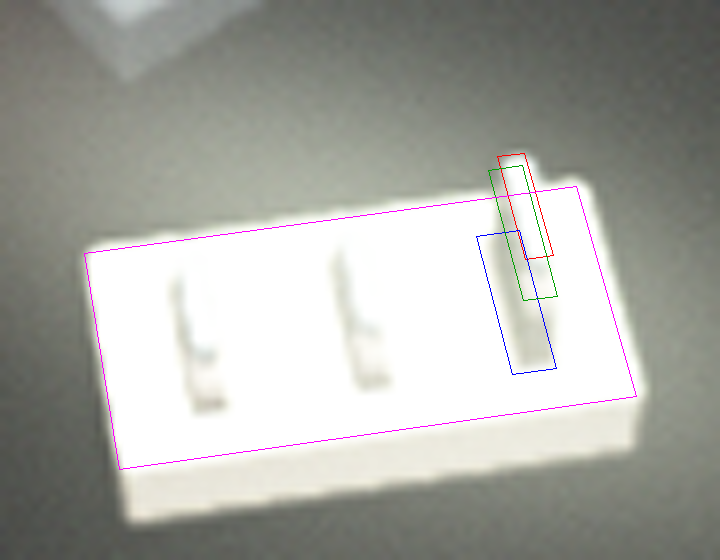

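step_arm(targets=[[[0,-0.01,-0.03],0.03,-1],[[0,-0.02,-0.07],0.06,-1],[[0,-0.035,-0.115],0.1,-1],[[0.01,-0.05,-0.16],0.129,-1],[[0.03,-0.0585,-0.188],0.129,-1],[[0.045,-0.0585,-0.188],0.129,-1],[[0.05,-0.0585,-0.188],0.129,-1],[[0.05,-0.0585,-0.188],0.129,-1]])

```text
time_s: 10.0
ee_pos: [0.5654, -0.2202, 0.1353]
orientation: [0.57, -0.419, 0.57, 0.419]
contact_force: [1.0, 1.0, 0.3]
gripper_width: 0.0854
```

```bash
python3 -c "
from h import *
go([.5658,-.2215,.036],72.6)
s=snap('side','s8.png')
cv2.imwrite('pics/s8z.png',cv2.resize(s['frame'][210:310,240:360,::-1],None,fx=6,fy=6,interpolation=cv2.INTER_CUBIC))
s=snap('top','t8.png')
"
```

```text
t 10.0 ee [ 0.5654 -0.2202  0.1353] yaw 72.67 w 0.08544289671437788 F [1.  1.  0.3] tilt -0.9999998548979654
shift [ 0.0993 -0.0008 -0.0012] turn 0.0013
```

View pics/s8z.png

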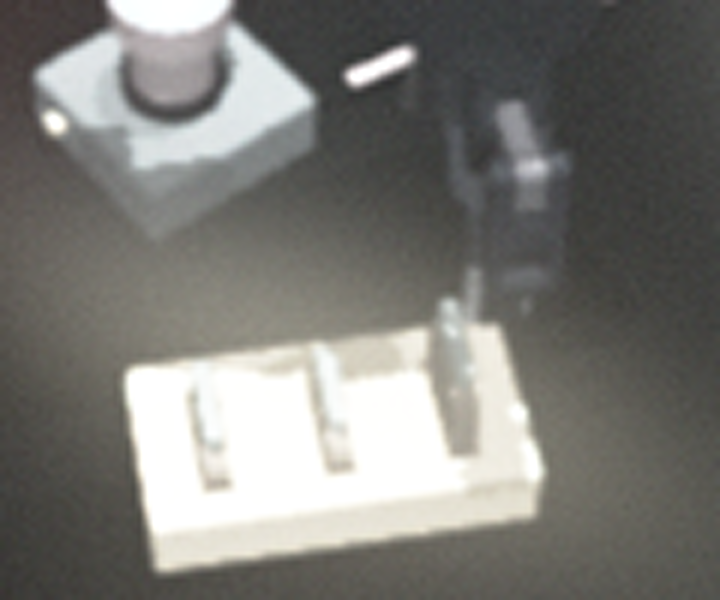

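View pics/t8.png

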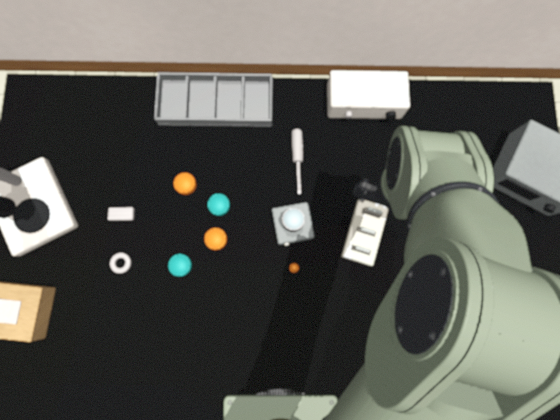

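step_arm(targets=[[[0.03,-0.001,-0.001],0.001,-1],[[0.055,-0.001,-0.001],0.001,-1],[[0.075,-0.001,-0.001],0.001,-1],[[0.09,-0.001,-0.001],0.001,-1],[[0.097,-0.001,-0.001],0.001,-1],[[0.099,-0.001,-0.001],0.001,-1],[[0.099,-0.001,-0.001],0.001,-1]], grip_force=20)

```text
time_s: 10.98
ee_pos: [0.5662, -0.2226, 0.0368]
orientation: [0.57, -0.418, 0.57, 0.418]
contact_force: [-0.7, 0.2, 0.1]
gripper_width: 0.0854
```

```bash
python3 -c "
from h import *
go([.5658,-.2215,.036],72.6)
s=snap('side','s9.png')
cv2.imwrite('pics/s9z.png',cv2.resize(s['frame'][210:310,240:360,::-1],None,fx=6,fy=6,interpolation=cv2.INTER_CUBIC))
"
```

```text
t 10.975 ee [ 0.5662 -0.2226  0.0368] yaw 72.53 w 0.08544562685695073 F [-0.7  0.2  0.1] tilt -0.9999998085429815
shift [0.0008 0.0007 0.001 ] turn -0.0012
```

View pics/s9z.png

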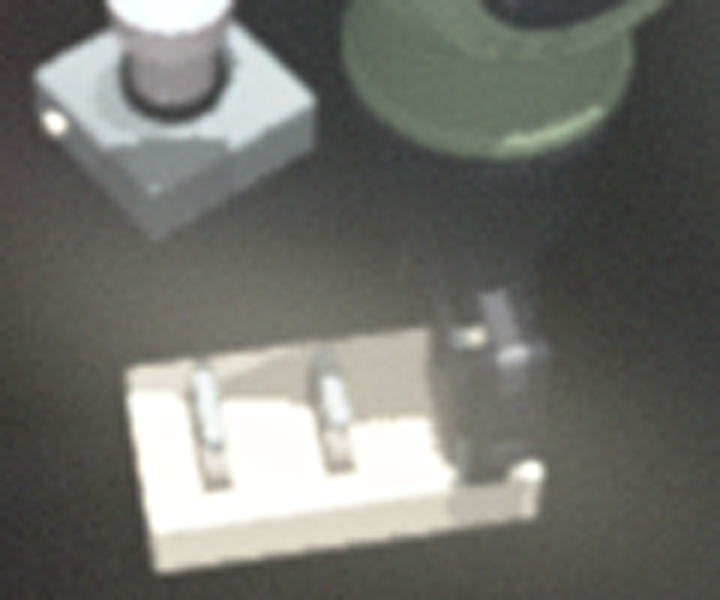

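```bash
python3 -c "
from h import *
import pickle
s=pickle.load(open('side.pkl','rb')); c=np.array([.5662,-.2226]);ey=np.array([.299,.954]);ex=np.array([.954,-.299])
for w in(-.011,.011):
  for z in (.036,.05): print(w,z,(proj(s,[np.r_[c-.0565*ey+w*ex,z]])[0]-[240,210]+.5)*6)
"
```

```text
-0.011 0.036 [456.65544602 526.53918409]
-0.011 0.05 [458.8194769  506.44979302]
0.011 0.036 [513.9017352  518.30634801]
0.011 0.05 [516.67509199 498.17142717]
```

step_arm(targets=[[[0,0,0],0,-0.5],[[0,0,0],0,0],[[0,0,0],0,0.3],[[0,0,0],0,0.6],[[0,0,0],0,1],[[0,0,0],0,1],[[0,0,0],0,1],[[0,0,0],0,1],[[0,0,0],0,1]], grip_force=25)

```text
time_s: 12.15
ee_pos: [0.5661, -0.2226, 0.0366]
orientation: [0.57, -0.418, 0.57, 0.418]
contact_force: [-0.2, 0.9, 5.8]
gripper_width: 0.0454
```

```bash
python3 -c "
from h import *
go([.5658,-.2215,.09],72.6)
s=snap('side','s10.png')
cv2.imwrite('pics/s10z.png',cv2.resize(s['frame'][210:310,240:360,::-1],None,fx=6,fy=6,interpolation=cv2.INTER_CUBIC))
"
```

```text
t 12.15 ee [ 0.5661 -0.2226  0.0366] yaw 72.54 w 0.04539442688768804 F [-0.2  0.9  5.8] tilt -0.9999999150959835
shift [-0.0534  0.0006  0.001 ] turn -0.0011
```

View pics/s10z.png

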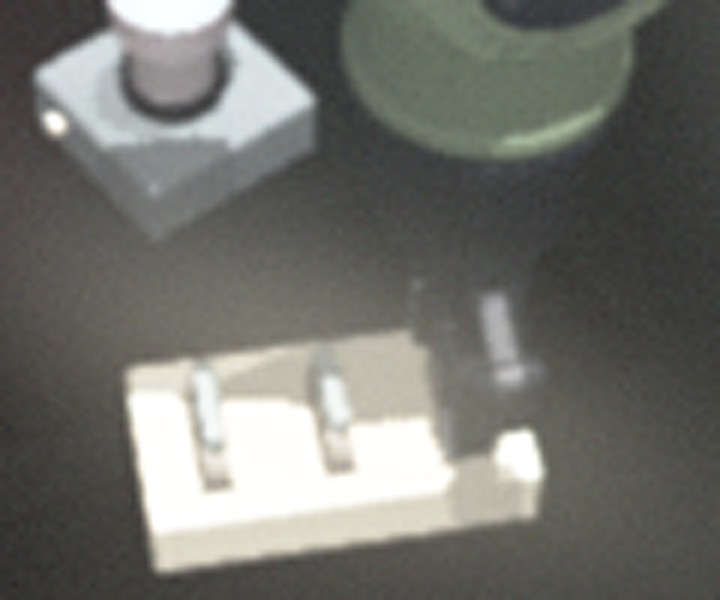

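step_arm(targets=[[[-0.005,0,0],0,1],[[-0.015,0,0],0,1],[[-0.03,0,0],0,1],[[-0.045,0,0],0,1],[[-0.06,0,0],0,1],[[-0.065,0,0],0,1],[[-0.065,0,0],0,1]])

```text
time_s: 13.08
ee_pos: [0.566, -0.2226, 0.1015]
orientation: [0.57, -0.418, 0.57, 0.418]
contact_force: [0.8, 0.2, -1.4]
gripper_width: 0.0453
```

```bash
python3 -c "
from h import *
go([.5658,-.2215,.09],72.6)
s=snap('side','s11.png')
cv2.imwrite('pics/s11z.png',cv2.resize(s['frame'][210:310,240:360,::-1],None,fx=6,fy=6,interpolation=cv2.INTER_CUBIC))
s=snap('top','t11.png')
cv2.imwrite('pics/t11z.png',cv2.resize(s['frame'][160:280,320:440,::-1],None,fx=5,fy=5,interpolation=cv2.INTER_CUBIC))
"
```

```text
t 13.075 ee [ 0.566  -0.2226  0.1015] yaw 72.53 w 0.045262339854248435 F [ 0.8  0.2 -1.4] tilt -0.9999999687838541
shift [0.0115 0.0005 0.001 ] turn -0.0012
```

View pics/s11z.png

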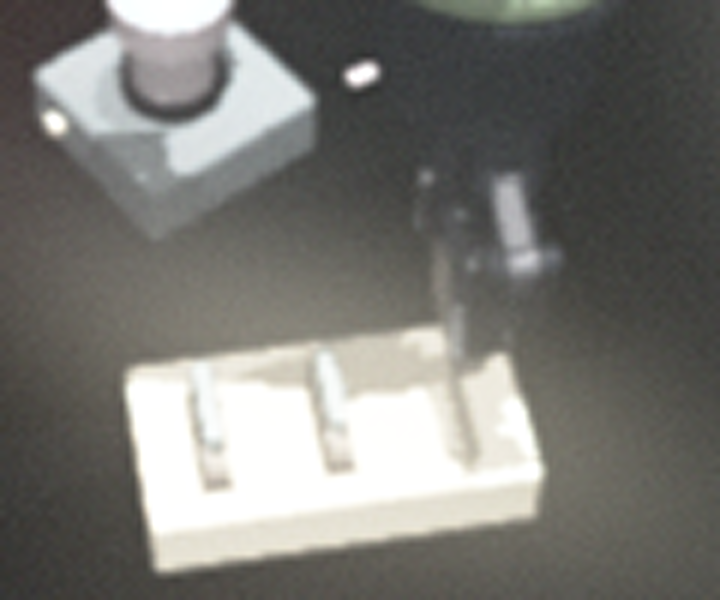

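View pics/t11z.png

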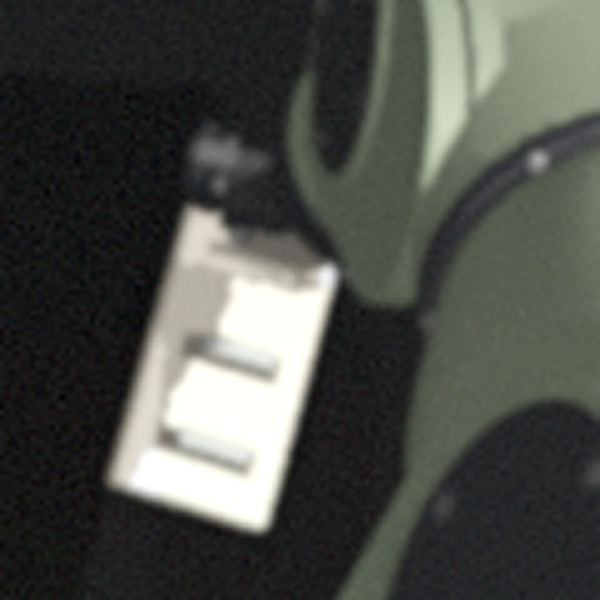

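step_arm(targets=[[[0,-0.01,0],0.001,1],[[0,-0.025,0],0.001,1],[[0,-0.038,0],0.001,1],[[0,-0.043,0],0.001,1],[[0.015,-0.043,0],0.001,1],[[0.035,-0.043,0],0.001,1],[[0.055,-0.043,0],0.001,1],[[0.063,-0.043,0],0.001,1],[[0.063,-0.043,0],0.001,1]])

```text
time_s: 14.3
ee_pos: [0.6067, -0.2354, 0.0377]
orientation: [0.57, -0.418, 0.571, 0.418]
contact_force: [-0.1, -0.3, 1.1]
gripper_width: 0.0455
```

```bash
python3 -c "
from h import *
go([.5658,-.2215,.09],72.6)
s=snap('side','s12.png')
cv2.imwrite('pics/s12z.png',cv2.resize(s['frame'][210:310,240:360,::-1],None,fx=6,fy=6,interpolation=cv2.INTER_CUBIC))
s=snap('top','t12.png')
cv2.imwrite('pics/t12z.png',cv2.resize(s['frame'][160:280,320:440,::-1],None,fx=5,fy=5,interpolation=cv2.INTER_CUBIC))
"
```

```text
t 14.3 ee [ 0.6067 -0.2354  0.0377] yaw 72.48 w 0.045503226248510456 F [-0.1 -0.3  1.1] tilt -0.9999996448260002
shift [-0.0523  0.0432  0.0009] turn -0.0021
```

View pics/s12z.png

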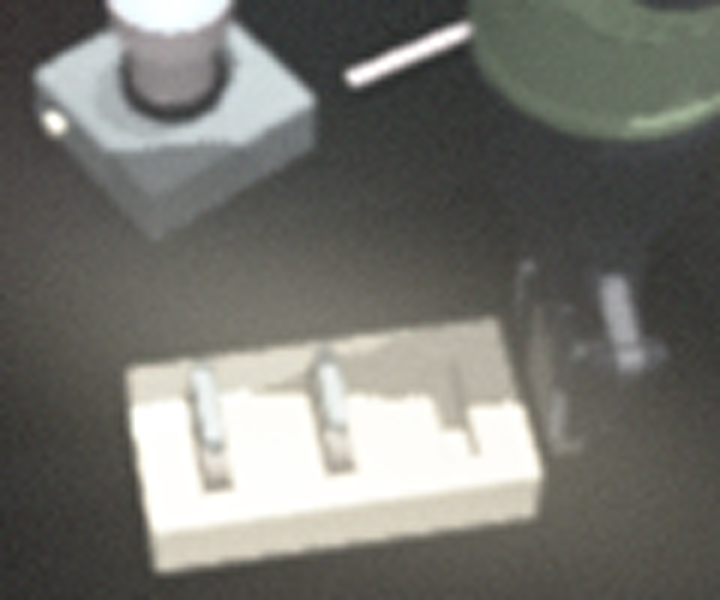

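View pics/t12z.png

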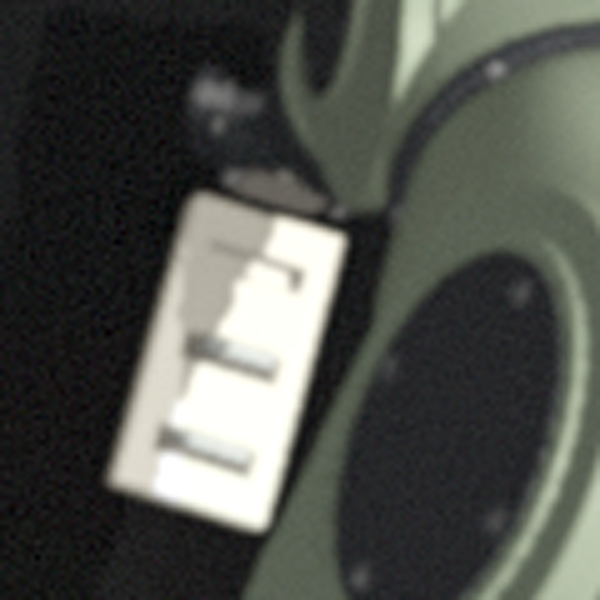

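step_arm(targets=[[[0,0.006,0],0,1],[[0,0.01,0],0,1],[[0,0.013,0],0,1],[[0,0.016,0],0,1],[[0,0.019,0],0,1],[[0,0.022,0],0,1]])

```text
time_s: 15.15
ee_pos: [0.5872, -0.2293, 0.039]
orientation: [0.571, -0.419, 0.57, 0.417]
contact_force: [7.6, -3.0, -1.0]
gripper_width: 0.0452
```

```bash
python3 -c "
from h import *
go([.5658,-.2215,.09],72.6)
s=snap('side','s13.png')
cv2.imwrite('pics/s13z.png',cv2.resize(s['frame'][230:300,280:360,::-1],None,fx=8,fy=8,interpolation=cv2.INTER_CUBIC))
s=snap('top','t13.png')
cv2.imwrite('pics/t13z.png',cv2.resize(s['frame'][160:280,320:440,::-1],None,fx=5,fy=5,interpolation=cv2.INTER_CUBIC))
"
```

```text
t 15.15 ee [ 0.5872 -0.2293  0.039 ] yaw 72.48 w 0.04516533499138247 F [ 7.6 -3.  -1. ] tilt -0.999992563955972
shift [-0.051   0.0226  0.001 ] turn -0.0022
```

View pics/s13z.png

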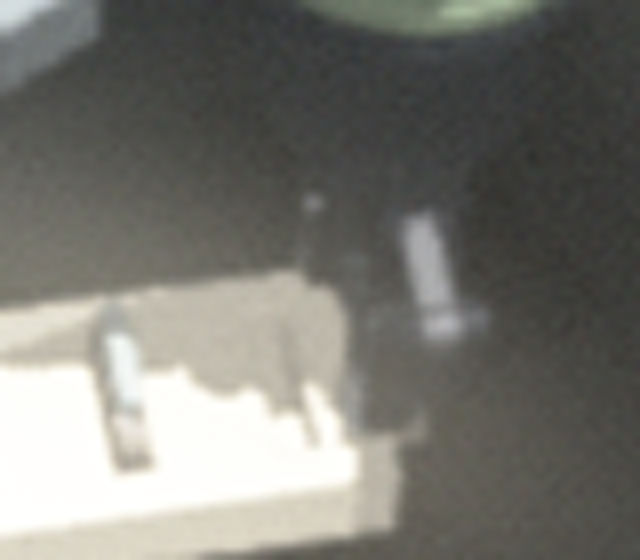

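View pics/t13z.png

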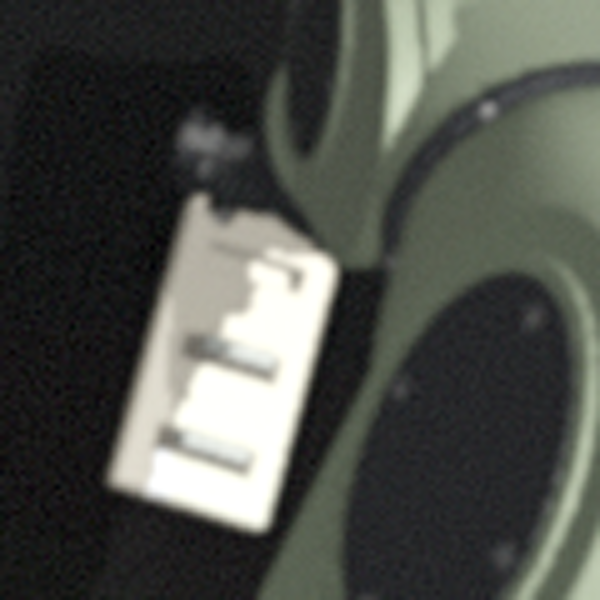

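step_arm(targets=[[[0,0.003,0],0,1],[[0,0.006,0],0,1],[[0,0.009,0],0,1],[[0,0.012,0],0,1],[[0,0.012,0],0,1]])

```text
time_s: 15.88
ee_pos: [0.5754, -0.2255, 0.039]
orientation: [0.571, -0.419, 0.57, 0.417]
contact_force: [5.1, -1.0, 2.0]
gripper_width: 0.0449
```

```bash
python3 -c "
from h import *
go([.5658,-.2215,.09],72.6)
s=snap('side','s14.png')
cv2.imwrite('pics/s14z.png',cv2.resize(s['frame'][230:300,280:360,::-1],None,fx=8,fy=8,interpolation=cv2.INTER_CUBIC))
"
```

```text
t 15.875 ee [ 0.5754 -0.2255  0.039 ] yaw 72.48 w 0.04490373042882845 F [ 5.1 -1.   2. ] tilt -0.9999960530988318
shift [-0.051   0.0102  0.0009] turn -0.0021
```

View pics/s14z.png

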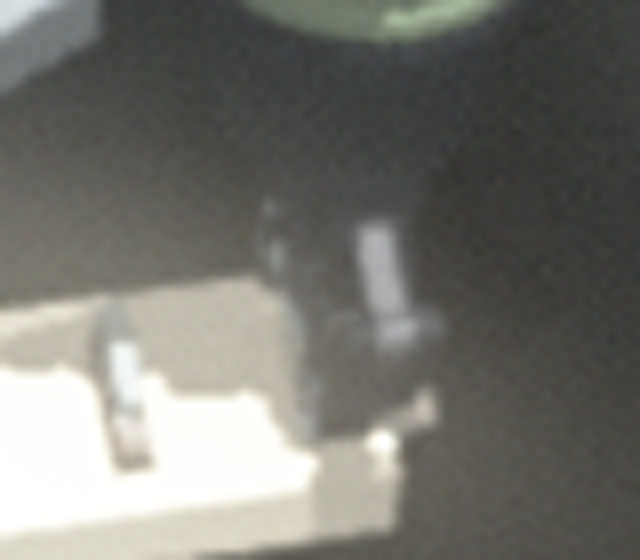

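step_arm(targets=[[[0,0.003,0],0,1],[[0,0.006,0],0,1],[[0,0.007,0],0,1]])

```text
time_s: 16.3
ee_pos: [0.5684, -0.2232, 0.0387]
orientation: [0.571, -0.418, 0.57, 0.418]
contact_force: [5.7, -1.5, 0.7]
gripper_width: 0.0454
```

step_arm(targets=[[[-0.004,-0.006,0],0,1],[[-0.02,-0.012,0],0,1],[[-0.05,-0.012,0],0,1],[[-0.08,-0.012,0],0,1],[[-0.12,-0.012,0],0,1],[[-0.15,-0.012,0],0,1],[[-0.16,-0.012,0],0,1],[[-0.16,-0.012,0],0,1]], grip_force=60)

```text
time_s: 17.3
ee_pos: [0.5792, -0.2267, 0.1982]
orientation: [0.57, -0.418, 0.57, 0.418]
contact_force: [0.5, -0.1, -0.2]
gripper_width: 0.0442
```

```bash
python3 -c "
from h import *
go([.5658,-.2215,.09],72.6)
s=snap('side','s15.png')
cv2.imwrite('pics/s15z.png',cv2.resize(s['frame'][170:270,270:390,::-1],None,fx=6,fy=6,interpolation=cv2.INTER_CUBIC))
s=snap('top','t15.png')
cv2.imwrite('pics/t15z.png',cv2.resize(s['frame'][140:260,320:440,::-1],None,fx=5,fy=5,interpolation=cv2.INTER_CUBIC))
"
```

```text
t 17.3 ee [ 0.5792 -0.2267  0.1982] yaw 72.48 w 0.04422816432161149 F [ 0.5 -0.1 -0.2] tilt -0.9999999113046727
shift [0.1082 0.0143 0.001 ] turn -0.0022
```

View pics/s15z.png

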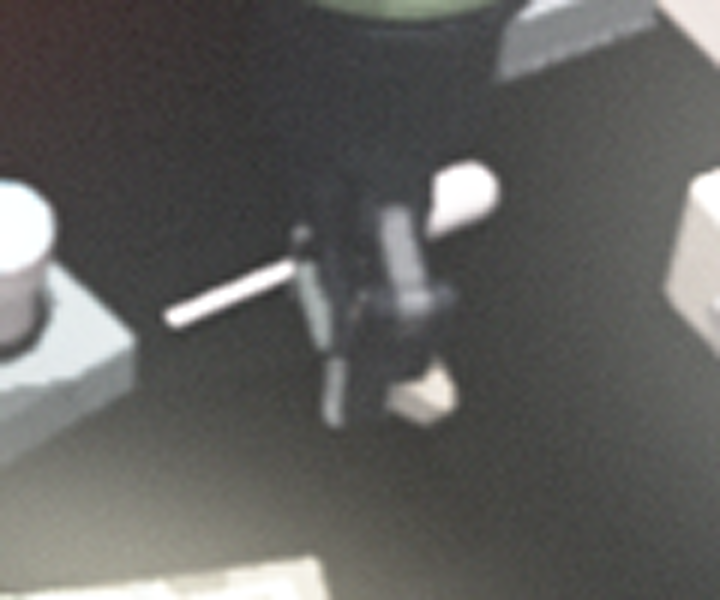

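View pics/t15z.png

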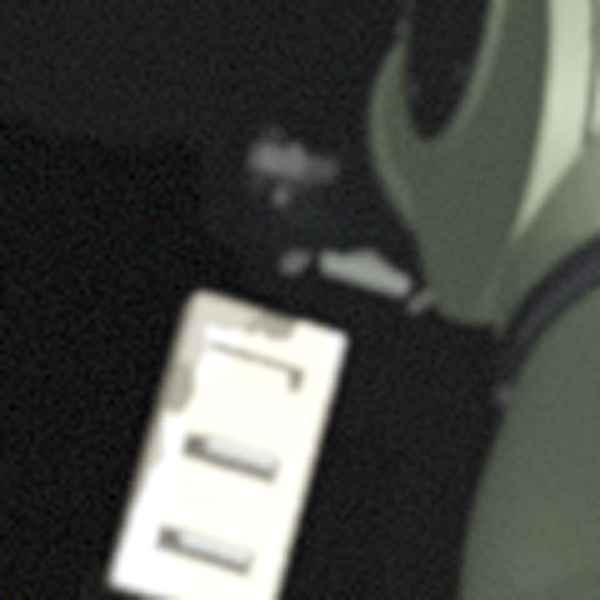

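Run:
```python
from h import *
import pickle
s=pickle.load(open('side.pkl','rb'))
cv2.imwrite('pics/s15y.png',cv2.resize(s['frame'][215:250,315:360,::-1],None,fx=16,fy=16,interpolation=cv2.INTER_CUBIC))
o=readout.get_obs(); p=o['ee_pos']; M=R.from_quat(np.roll(o['orientation'],-1)).as_matrix(); ey=M[:,2]; ex=-M[:,1]
Rm=cv2.Rodrigues(np.array(s['rvec'],float))[0]; c=-Rm.T@np.array(s['tvec'],float).reshape(3)
for z in ((388,395),(430,424),(458,400),(440,360)):
    u,v=z[0]/6+270-.5,z[1]/6+170-.5
    d=Rm.T@np.array([(u-s['cx'])/s['fx'],(v-s['cy'])/s['fy'],1])
    t=((p-.023*ey-c)@ey)/(d@ey); q=c+t*d-p; print(z,np.round([q@ex,q[2]],4))
# predicted, tilt 45, pivot TCP+.0205, L=.047
for th in (30,45,60):
    a=np.radians(th); u=np.sin(a)*ex-np.cos(a)*np.array([0,0,1]); n=np.cos(a)*ex+np.sin(a)*np.array([0,0,1])
    b=p+np.array([0,0,.0205])+u*.047
    print(th,np.round((proj(s,[b-.005*n-.023*ey,b+.005*n-.023*ey,b+.005*n+.023*ey,b-.005*n+.023*ey])+.5-[270,170])*6).tolist())
```

```text
(388, 395) [0.0115 0.0102]
(430, 424) [ 0.028  -0.0086]
(458, 400) [0.0366 0.0026]
(440, 360) [0.0278 0.0252]
30 [[401.0, 453.0], [427.0, 441.0], [394.0, 341.0], [369.0, 353.0]]
45 [[433.0, 438.0], [455.0, 422.0], [420.0, 322.0], [399.0, 338.0]]
60 [[459.0, 418.0], [477.0, 400.0], [441.0, 301.0], [425.0, 319.0]]
```

View pics/s15y.png

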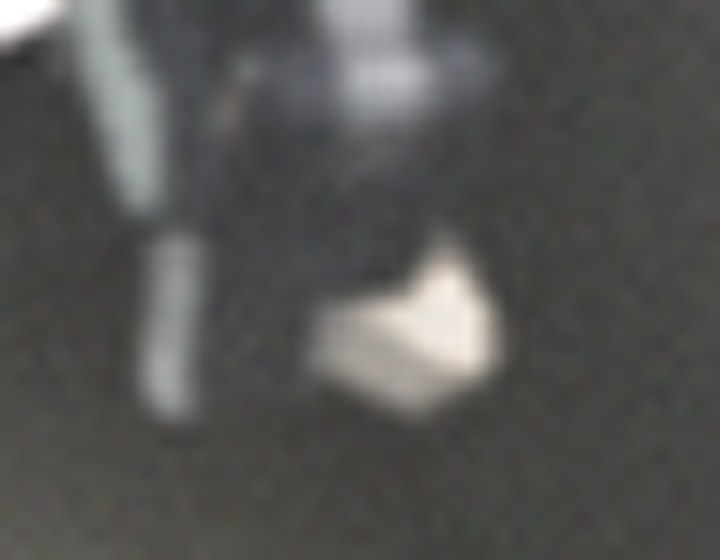

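```bash
python3 -c "
from h import *
go([.531,-.0228,.198],72.5)"
```

```text
t 17.4 ee [ 0.5789 -0.2267  0.1972] yaw 72.48 w 0.044499441192513055 F [-0.4 -0.2 -0.3] tilt -0.9999982836290962
shift [-0.0006  0.107   0.18  ] turn -0.0003
```

step_arm(targets=[[[0,0.006,0.01],0,1],[[0,0.018,0.03],0,1],[[0,0.033,0.055],0,1],[[0,0.048,0.08],0,1],[[0,0.063,0.105],0,1],[[0,0.078,0.13],0,1],[[0,0.093,0.155],0,1],[[0,0.102,0.172],0,1],[[0.005,0.107,0.18],0,1],[[0.02,0.107,0.18],0,1],[[0.03,0.107,0.18],0,1],[[0.035,0.107,0.18],0,1]])

```text
time_s: 18.9
ee_pos: [0.5313, -0.0233, 0.1626]
orientation: [0.57, -0.418, 0.571, 0.418]
contact_force: [0.1, -0.8, 0.3]
gripper_width: 0.0442
```

step_arm(targets=[[[0,0,0],0,1],[[0,0,0],0,1],[[0,0,0],0,1]])

```text
time_s: 19.27
ee_pos: [0.5316, -0.0229, 0.1636]
orientation: [0.57, -0.418, 0.57, 0.418]
contact_force: [-0.6, -0.2, 0.0]
gripper_width: 0.0441
```

```bash
python3 -c "
from h import *
go([.531,-.0228,.163],72.5)
s=snap('side','s16.png')
cv2.imwrite('pics/s16z.png',cv2.resize(s['frame'][140:260,200:340,::-1],None,fx=5,fy=5,interpolation=cv2.INTER_CUBIC))
s=snap('top','t16.png')
cv2.imwrite('pics/t16z.png',cv2.resize(s['frame'][160:280,230:370,::-1],None,fx=5,fy=5,interpolation=cv2.INTER_CUBIC))
"
```

```text
t 19.275 ee [ 0.5316 -0.0229  0.1636] yaw 72.47 w 0.044129055641899964 F [-0.6 -0.2  0. ] tilt -0.9999999007631697
shift [ 0.0006  0.0006 -0.0001] turn -0.0005
```

View pics/s16z.png

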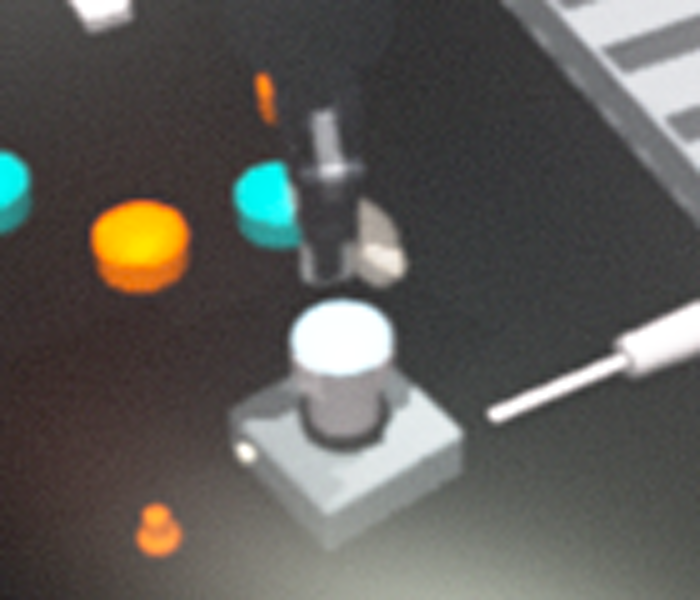

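View pics/t16z.png

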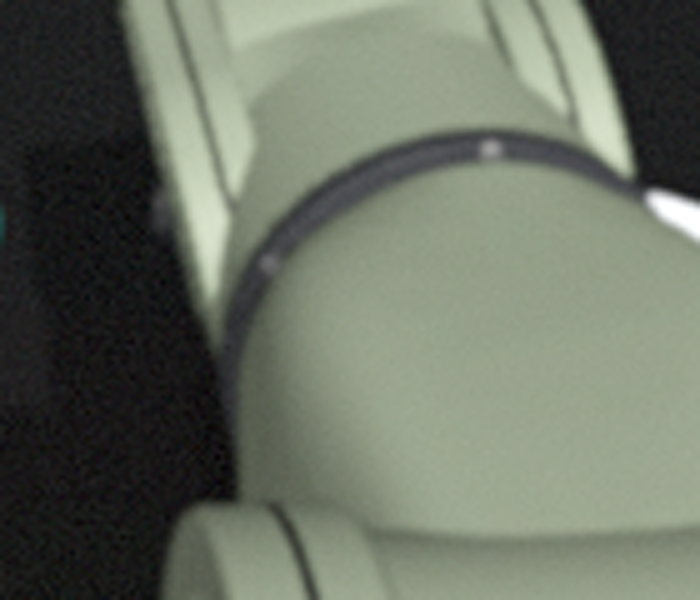

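View pics/t16.png

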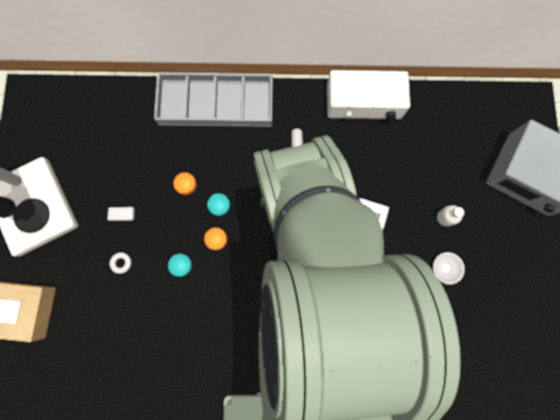

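Run:
```python
from h import *
import pickle
s=pickle.load(open('side.pkl','rb'))
z=cv2.resize(s['frame'][165:210,250:295,::-1],None,fx=13,fy=13,interpolation=cv2.INTER_CUBIC)
o=readout.get_obs(); p=o['ee_pos']; M=R.from_quat(np.roll(o['orientation'],-1)).as_matrix(); ey=M[:,2]; ex=-M[:,1]
for th,col in ((30,(255,0,0)),(45,(0,255,0)),(60,(0,0,255))):
    a=np.radians(th); u=np.sin(a)*ex-np.cos(a)*np.array([0,0,1]); n=np.cos(a)*ex+np.sin(a)*np.array([0,0,1])
    b=p+np.array([0,0,.0205])+u*.047
    P=[b-.005*n-.023*ey,b+.005*n-.023*ey,b+.005*n+.023*ey,b+.005*n+.023*ey-.055*u,b+.005*n-.023*ey-.055*u,b+.005*n-.023*ey, b-.005*n-.023*ey,b-.005*n-.023*ey-.055*u]
    q=((proj(s,P)+.5-[250,165])*13).astype(int); cv2.polylines(z,[q.reshape(-1,1,2)],False,col,1)
cv2.imwrite('pics/s16y.png',z)
```

```text
(no output)
```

View pics/s16y.png

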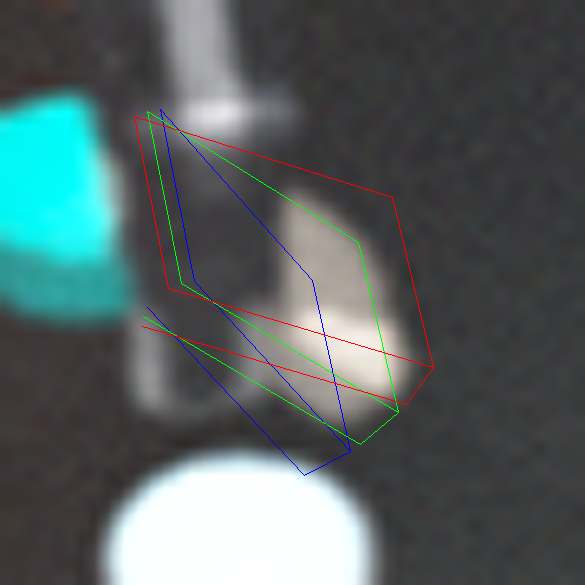

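Run:
```python
from m import *
s=snap('side','s17.png'); f0=cv2.imread('pics/s16.png').astype(int); f=cv2.imread('pics/s17.png').astype(int)
print('diff in gripper area',np.abs(f-f0)[165:210,250:295].mean(),np.abs(f-f0)[300:400,0:100].mean())
a=cv2.imread('pics/side0.png').astype(int)
for n,b in (('ring',(173,142,193,160)),('block',(208,128,230,148)),('bottle',(345,328,378,368)),('dish',(282,355,328,398)),('driver',(320,195,355,215))):
    S0=dict(frame=a[:,:,::-1]); print(n,comp(S0,b,130)[1],comp(s,b,130)[1])
    
S0=dict(frame=a[:,:,::-1]); r=lambda x:x[...,0]-x[...,2]
print('cap',comp(S0,(224,238,240,254),60,ch=r)[1],comp(s,(224,238,240,254),60,ch=r)[1])
c=comp(s,(252,194,286,216),190)[1]; print('puck',c,ray(s,*c,.1))
cv2.imwrite('pics/s17z.png',cv2.resize(s['frame'][250:310,250:340,::-1],None,fx=8,fy=8,interpolation=cv2.INTER_CUBIC))
o=readout.get_obs(); print(o['gripper_width'],o['ee_pos'])
```

```text
diff in gripper area 2.593251028806584 2.1465666666666667
ring [182.76027397 150.33561644] [182.77702703 150.30405405]
block [218.12337662 137.83116883] [218.12337662 137.83116883]
bottle [361.21197411 349.09061489] [361.20900322 349.09163987]
dish [303.5519263  376.59128978] [303.52614108 376.58091286]
driver [336.9556314 205.6894198] [337.00677966 205.67457627]
cap [231.28205128 245.69230769] [231.28571429 245.76623377]
puck [267.92576419 207.59388646] [ 0.53872487 -0.02934986  0.1       ]
0.04411783594313994 [ 0.53153585 -0.02285493  0.16346774]
```

View pics/s17z.png

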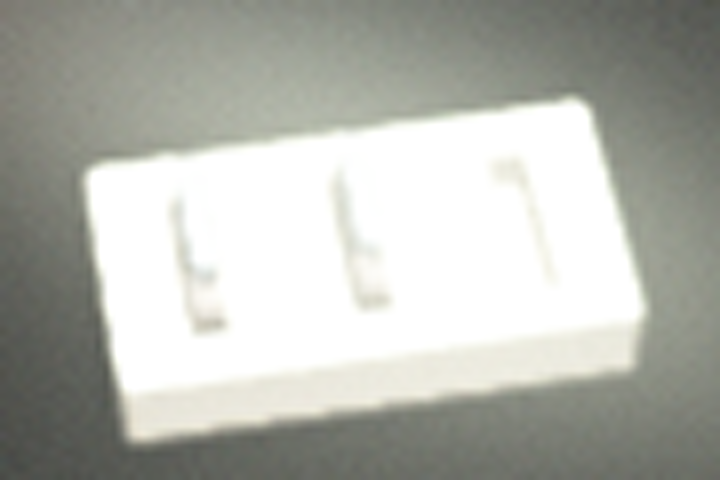

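The picture shows the short cans in place and the tall can's slot empty. The bystanders have not moved, and the puck sits on the tube within a few mm. I'm handing in now.

```bash
python3 -c "
from rig import manip
print(manip.finish_job())"
```

```text
the job is handed in; nothing more can be done
None
```

The job is handed in, at about 19 s on the robot's clock. The magnifier puck sits let go on the lens tube, and the arm is holding the tall can still and tilted above it.

**How it went:**
- **Puck:** I set it on the lens tube, released it and backed off.
- **Can:** I gripped it across its 46 mm width and drew it straight up out of the stand. The tool can only turn about the vertical, so I tipped the can by pushing its lower part against the upper edge at the end of the stand. It turned between the pads, I raised the grip to 60 N and carried it over the magnifier.

**Last checks:**
- **Can tilt:** about 41–47° by ray casts and an overlay on the side view. The top view was blocked by the arm.
- **Can position:** its middle is about 100 mm above the tube top and about on its axis, worked out from the tool pose and the estimated grip point. Its lowest corner is about 5 cm above the glass. Nothing changed between the last two pictures beyond image noise.
- **Puck:** looks level. The side view put it about 4 mm off the tube's centre, but I assumed a height of 0.1 m for the bright patch I measured, so this is rough. The limit is 9 mm.
- **Bystanders:** the ring, block, bottle, dish, driver and lead cap moved less than 0.1 pixel in the side view. The short cans look unmoved.

The measured finger opening while holding the can drifted from 45.4 to 44.1 mm, the later part after I raised the grip. I saw no slip. No check failed outright.

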